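Weigh the dabba on the sprung hand scale and set it where its weight says

ROBOT

A 6-joint arm with a two-finger parallel gripper is mounted at the origin on the work surface. World frame = base frame: x ahead of the robot, y to its left, z up, the work surface at z = 0. Lengths are in mm, angles in rad, forces in N, time in s.
With the tool pointing down it reaches from about 275 to 1000 mm from the base axis. Payload 8.4 kg.
Tool frame: the origin (TCP) lies at the very end of the fingers, on their centre line; the grasp point (between the pads) lies 19 mm behind it (r.tcp_to_grasp is the distance from the TCP to the grasp point, in mm); z points along the fingers, y is the line along which they close (so a half turn about z gives the same grasp; the last joint's range is limited). The gripper opens to 85 mm and grips with 20 to 120 N. Pads are 22 mm wide; open, the fingers measure 114 mm over their backs; the gripper's body (76 mm by 85 mm) begins 54 mm behind the grasp point. The pads swing forward as they close: fully open they stand 13 mm farther back than shut.
Start: joints at [1.232, 0.353, 1.633, -0, 1.155, -0.002], TCP at [206.541, 589.889, 231.281] pointing down, gripper open.
Joint ranges: [-2.63, 2.63], [-0.92, 2.1], [0.06, 2.66], [-1.3, 4.44], [0, 2.69], [-3.02, 3.02]. Speed limits (rad/s): [2.22, 2.22, 2.79, 3.14, 3.14, 3.14].

INTERFACE

Orientations are given as [roll, pitch, yaw] about the fixed x, y, z axes, in that order (R = Rz(yaw) Ry(pitch) Rx(roll)).
In Python, from rig import r gives the robot as it stands. The module is installed in compiled form; this text tells all that it offers.
- The arm moves only by the tool play_rows, never from a script. Its argument "rows" is a list of rows, each an object with "dp": the shift along the tool's x, y, z in units of 40 mm (1.0 is 40 mm), a list of three; "turn": the turn, a rotation vector about the tool's x, y, z in units of 6 degrees (1.0 is 6 degrees), a list of three; "fingers": the closure, from 0 (fully open) to 1 (shut). In form: [{"dp": [tx, ty, tz], "turn": [wx, wy, wz], "fingers": fingers}, ...]. A call has 1 to 5 rows; each row shifts and turns the commanded pose from where the row before left it, along the tool's axes as they then stand; what a row does not reach is not made up. A row lasts 1/12 s, in which the tool goes at most 41.7 mm and 7.16 degrees, less where a joint would pass 70% of its speed; a pose out of reach is approached as far as the arm can. A call is refused whole if a number of a shift passes 1 or a number of a turn 1, either way. A call with a gripper value outside its range is refused whole. The fingers move at their own pace and stop on an object; "force" is the grip in N (left out, the last holds). Time passes only in rows, so rows that do not move let the fingers close. It gives the time, the measured TCP pose, the force, the opening and the grip force at its end, in the units of the state.
- r.sense(): the state, without advancing time (a new reading comes with each control period).
- r.grab_frame(name): name is "scene" or "top"; returns a dict with "pixels" (384x512x3 uint8, red, green, blue), "fx", "fy", "cx", "cy" (pixels), "dist" ([k1, k2, p1, p2, k3] as OpenCV has them; the pictures are not rectified), "pose" (4x4, takes a point from camera to world coordinates). Camera axes: x right, y down, z forward; pixel columns grow to the right and rows downward; lengths in mm; the calibration is good to about 2 mm. A picture is of the moment at which its call begins. There is no depth.
- r.sign_off(): hands the job in; it is judged then, once.
The state is a dict: "clock": time; "qpos": joint angles; "qvel": joint speeds; "joint_efforts": joint torques, N m; "eef_pos": TCP position; "tcp_rot": TCP orientation; "contact_force": force on the tool from outside, world axes, zero at the start; "wrist_torque": the same for the moment, N m; "opening": opening from 0.0 (shut) to 1.0 (fully open); "grasp_force": force on a finger pad.
Only numpy, scipy, OpenCV 4.12 (cv2) and the standard library are available. Lean on these libraries where they do the work, as an engineer would, in place of code of your own. Each camera call takes 0.05 s, during which the arm holds its last target. There are 200 camera calls.

TASK

Take the hand scale from its stand, catch the dabba's bail with the hook and, without touching the dabba by hand, lift it gently just clear of the counter where it stands and hold it still about a second to read its weight. If it weighs more than 600 g, carry it hanging on the scale to the round cork mat, otherwise to the square terracotta tile, and set it down softly, wholly on the mat or tile. Unhook the scale and hang it back in its stand; leave everything else on the counter alone.

Things in the scene. Friction and masses are not known exactly. Their poses are not given: they have to be found in the camera images.
- scale_grip (a point): Centre of the black handle block at the top of the sprung hand scale (loose, about 180 g in all). The block is 36 mm (scale x) by 24 mm (scale y) by 40 mm tall; pinch it across y from above. Scale z is up as it hangs. The shoulder's underside lies 26 mm below this point.
- scale_shoulder (a point): Middle of the underside of the scale's shoulder (same axes as scale_grip); this face rests on the stand's prongs.
- hook_seat (a point): Point of the sprung steel hook where a load settles, straight below the handle, 141 mm below scale_grip when unloaded: top of the 6 mm wire at the bottom of the J. Hook's lowest point is 6 mm below it. The J lies in the scale's x-z plane, open to the scale's +x; its back is at x -11 to -17 mm.
- hook_tip (a point): Centre of the rounded end of the J's upturned tip, at scale x +16 mm, 6 mm above hook_seat (wire radius 3 mm, so the tip tops out 15 mm above the hook's lowest point). A bar is caught by moving the hook along its +x under it, bar underside above the tip and bar top at most 30 mm above hook_seat, until the bar is over hook_seat; then lift.
- hook (a joint): Draw of the scale's spring in m: 0 with nothing on the hook, grows as the hook is pulled down out of the case, 200 N/m (600 g draws 29.4 mm); hard stops at +55 mm, and at -10 mm when the hook is pushed up into the case.
- stand_seat (a point): Where the shoulder's underside centre belongs on the fixed steel stand: level with two prong tops, 150 mm above the counter. Prongs run along stand x, 10 mm wide, 36 mm apart, open to the stand's -x, free ends 30 mm away with 5 mm upturned lips; a post no taller than the prongs is 45 mm to the +x side. Base plate 120 x 120 x 8 mm. The scale starts here, axes along the stand's.
- bail_mid (a point): Centre of the topmost part of the dabba's fixed wire bail (7 mm wire), 98.5 mm above the dabba's underside. The bail stands in the dabba's y-z plane; its bar runs along the dabba's y, sloping down 4 mm to 36 mm either side. Under its middle 20 mm is free above the flat lid (lid top 75 mm above the underside, flat to 54 mm radius).
- dabba_foot (a point): Centre of the underside of the closed steel dabba: cylinder 110 mm (lid 114 mm) across, 75 mm tall without the bail; weighs between 300 and 900 g, not known beforehand. z is up.
- dabba: The dabba, same origin and axes as dabba_foot.
- scale: The hand scale, same origin and axes as scale_shoulder. Shoulder 34 x 66 x 6 mm under the handle; below it a grey case 22 x 26 mm, 68 mm long, with a white dial on its +x and -x faces (ticks 10 mm apart from 0 at the top; the pointer goes down with the load; the long tick is 30 mm). The sprung hook comes out of its foot.
- mat: Round cork mat fixed on the counter, 170 mm across, 8 mm thick; origin in the middle of its underside.
- tile: Square terracotta tile fixed on the counter, 170 x 170 x 8 mm; origin in the middle of its underside.
- turntable: White plastic turntable, fixed, 190 mm across, 24 mm high, three jars on it; origin under its centre. Bystander.
- jar0: Glass jar 66 mm across, 90 mm tall, on the turntable; origin under its centre. Bystander.
- jar1: Glass jar 66 mm across, 102 mm tall, on the turntable. Bystander.
- jar2: Glass jar 66 mm across, 114 mm tall, on the turntable. Bystander.
- silicone_lid: Black silicone lid, 90 mm across, 18 mm high with its knob. Bystander.
- pestle: Steel pestle lying on the counter, 140 mm long, 34 mm thick. Bystander.
- katori: Small steel bowl, 90 mm across, 40 mm tall. Bystander.
Things that resemble listed ones, but are neither listed nor needed, are in the scene too. Leave any green look-alike of the dabba alone.

How it is judged:
By the outcome, as a careful person would: the job done as asked, in the order asked, and still so for the second after the job is handed in, with the robot touching nothing.
It also fails if it takes over 72 s, if anything falls off the work surface, if the arm or the gripper's body presses on something with over 40 N, if the wrist force passes 120 N, or if a joint passes its speed limit or range.

## Working session

There is one attempt and no reset: what is moved stays moved. The work goes in short steps, Python scripts to look and compute and a tool call to move; the robot and the scene stay as the last step left them, time stands still between calls to the robot, and variables do not carry over. Pictures are saved under pics/ and viewed, at most 10 in all, crops included, and the job is handed in when it is done.

Besides the shell and the picture viewer there is one more tool, called after "Call:" as name([rows], argument=value, ...), one row to a line, values as JSON. play_rows: Moves the arm, as the interface text tells. Its arguments: {"type":"object","properties":{"rows":{"type":"array"},"force":{"type":"number"}},"required":["rows"]}

```bash
mkdir -p pics; cat > h.py <<'E'
import numpy as np, cv2
from rig import r
def grab(n):
    f=r.grab_frame(n); f['K']=np.array([[f['fx'],0,f['cx']],[0,f['fy'],f['cy']],[0,0,1.]]); f['D']=np.array(f['dist'],float); f['pose']=np.array(f['pose']); return f
def ray(f,uv):
    p=cv2.undistortPoints(np.array(uv,float).reshape(-1,1,2),f['K'],f['D']).reshape(-1,2)
    d=np.c_[p,np.ones(len(p))]@f['pose'][:3,:3].T
    return f['pose'][:3,3],d
def onz(f,uv,z):
    o,d=ray(f,uv); return o+d*((z-o[2])/d[:,2])[:,None]
def proj(f,P):
    T=np.linalg.inv(f['pose']); return cv2.projectPoints(np.array(P,float).reshape(-1,1,3),cv2.Rodrigues(T[:3,:3])[0],T[:3,3],f['K'],f['D'])[0].reshape(-1,2)
def tri(f,u,g,v):
    o,d=ray(f,u);p,e=ray(g,v);d=d[0];e=e[0]
    s=np.linalg.lstsq(np.c_[d,-e],p-o,rcond=None)[0]; a=o+s[0]*d;b=p+s[1]*e
    return (a+b)/2,np.linalg.norm(a-b)
def save(n,im): cv2.imwrite('pics/'+n,im[...,::-1])
E
python3 - <<'E'
from h import *
a=grab('scene');b=grab('top')
for n,f in(('scene',a),('top',b)):
    print(n,f['fx'],f['pose'].round(2).tolist()); np.save(n+'0.npy',f['pixels'])
    save(n+'0.png',cv2.resize(f['pixels'],(800,600),interpolation=cv2.INTER_CUBIC))
s=r.sense();print(s)
E
```

```text
scene 486.9148916432733 [[-0.52, 0.58, -0.63, 1361.97], [0.85, 0.34, -0.39, 550.54], [-0.01, -0.74, -0.67, 1090.22], [0.0, 0.0, 0.0, 1.0]]
top 372.11826796439397 [[0.01, -0.98, 0.18, 308.36], [-1.0, -0.01, -0.0, 4.48], [0.0, -0.18, -0.98, 1092.0], [0.0, 0.0, 0.0, 1.0]]
{'clock': 0.1, 'qpos': array([ 1.23157067e+00,  3.53549288e-01,  1.63408916e+00, -2.35400844e-07,
        1.15521619e+00, -2.36726771e-03]), 'qvel': array([-1.20463594e-03, -2.07228618e-03, -7.55355033e-04, -5.88736558e-05,
       -8.79333434e-04,  5.11435995e-04]), 'joint_efforts': array([ 8.79263716e-04, -6.06363487e+01, -3.42817390e+01, -5.91148182e-05,
        3.93362759e-03, -6.13499992e-06]), 'eef_pos': array([206.40877175, 589.45721832, 230.64267258]), 'tcp_rot': array([-3.14033068e+00, -2.77219310e-06,  2.80473436e+00]), 'contact_force': array([-0.93594178,  0.02824626, -0.45945131]), 'wrist_torque': array([0.03367265, 0.06312977, 0.02056032]), 'grasp_force': 0.0, 'opening': 1.0023340006384887}
```

View pics/scene0.png

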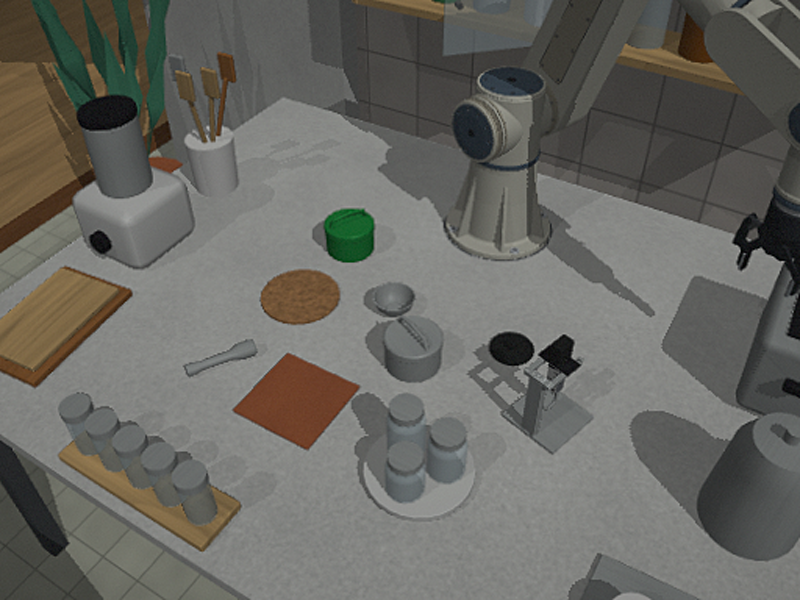

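View pics/top0.png

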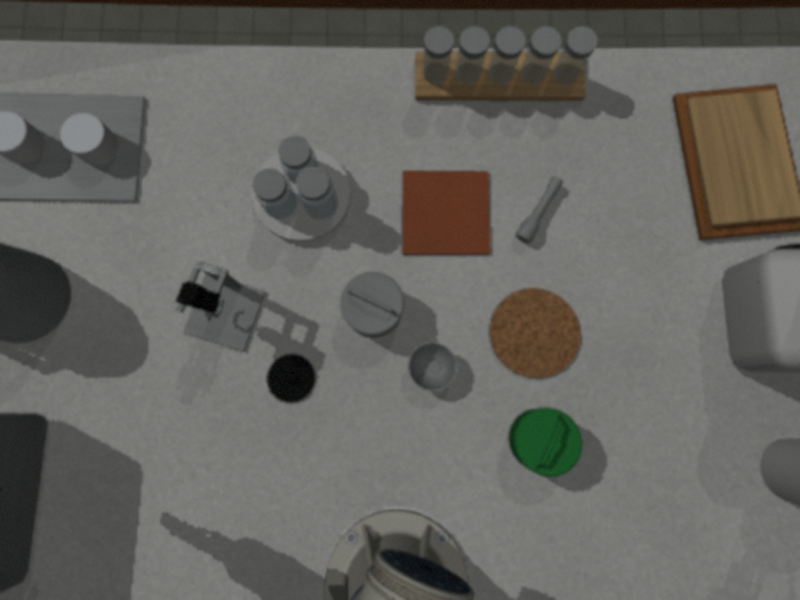

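Scene (800 px) shows the scale on its stand at (560,355), steel dabba (412,348), green look-alike (350,235), katori (393,298), cork mat (300,296), tile (297,400). The top view shows handle (198,296), dabba (372,303), mat (535,333), tile (446,212).

Could be mistaken, top-view pixels:
- **Scale handle:** black block (198,296), versus silicone lid (291,378) or kettle (20,295). I choose the block on the stand.
- **Dabba:** steel (372,303), versus green (545,441) or katori (432,367). I choose the steel one with the bail.
- **Mat:** round cork (535,333), versus the board (745,160).

Next is one close crop to check.

```bash
python3 - <<'E'
from h import *
a=np.load('scene0.npy');b=np.load('top0.npy')
def c(im,x,y,w=64,h=48): return cv2.resize(im[y:y+h*1,x:x+w],(400,300),interpolation=cv2.INTER_CUBIC)
g=lambda im:np.clip(im.astype(float)*1.8,0,255).astype(np.uint8)
m=np.vstack([np.hstack([c(a,318,205,80,60+25)[:300],c(a,232,190,80,60)]),np.hstack([c(b,105,160,80,60),c(b,205,165,80,60)])])
# first crop: 80x85 -> use aspect distortion-free version
m[:300,:400]=c(a,312,207,112,84)
save('crop.png',g(m))
E
```

```text
(no output)
```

View pics/crop.png

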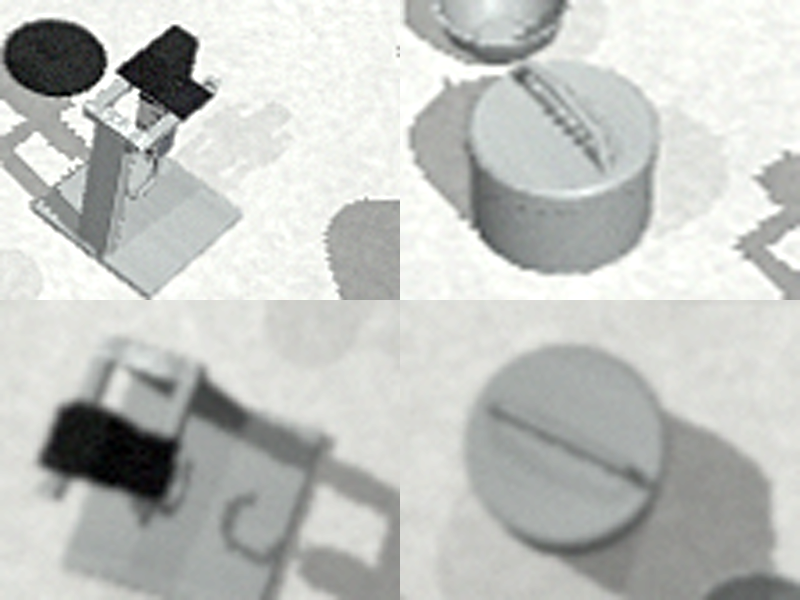

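The crop confirms it. The steel dabba's bail runs from about (487,408) to (645,485) in the lower-right panel. The scale's black handle and shoulder sit on the prongs, with the post to the upper side (away from the base, +x).

```bash
python3 - <<'E'
from h import *
a=grab('scene');b=grab('top')
g=lambda im:np.clip(im.astype(float)*2,0,255).astype(np.uint8)
A=cv2.resize(a['pixels'][205:269,325:389],(400,400),interpolation=cv2.INTER_CUBIC)
B=cv2.resize(b['pixels'][160:224,105:169],(400,400),interpolation=cv2.INTER_CUBIC)
C=cv2.resize(a['pixels'][195:259,235:299],(400,400),interpolation=cv2.INTER_CUBIC)
save('z.png',g(np.hstack([A,B])))
def big(m): 
    n,l,s,c=cv2.connectedComponentsWithStats(m.astype(np.uint8)); return l,s,c
for n,f in(('s',a),('t',b)):
    im=f['pixels'].astype(int);R,G,Bc=im[...,0],im[...,1],im[...,2]
    l,s,c=big(im.max(2)<30)
    for i in range(1,len(s)):
        if 60<s[i][4]<1500: print(n,'black',c[i].round(1),s[i])
    l,s,c=big((R-Bc>18)&(R>50))
    for i in range(1,len(s)):
        if 800<s[i][4]:
            cs=max(cv2.findContours((l==i).astype(np.uint8),0,2)[0],key=cv2.contourArea)
            print(n,'warm',c[i].round(1),s[i],onz(f,cv2.minAreaRect(cs)[0],8).round(1), onz(f,cv2.boxPoints(cv2.minAreaRect(cs)),8)[:,:2].round().tolist())
# black blob: handle in top onto planes
for z in(156,196): print(z,onz(b,[[127,189]],z).round(1))
# dabba lid circle in top: Hough
gr=cv2.cvtColor(b['pixels'],cv2.COLOR_RGB2GRAY)[160:230,205:275]
print(cv2.HoughCircles(cv2.resize(gr,None,fx=4,fy=4,interpolation=cv2.INTER_CUBIC),cv2.HOUGH_GRADIENT,1,200,param1=60,param2=20,minRadius=65,maxRadius=100))
E
```

```text
s black [68.  71.8] [ 49  61  39  22 645]
s black [494.7 153.3] [470 125  42  64 987]
s black [ 63.8 154.6] [ 58 148  13  14 127]
s black [508.9 205.8] [504 189   8  28 119]
s black [327.  223.1] [314 213  27  21 391]
s black [358.4 227.4] [345 215  26  25 317]
s black [506.4 247.7] [501 243  11  11  88]
s black [ 29.7 346.6] [ 16 332  24  24 109]
s warm [21.4 81.9] [   0    0   61  162 6274] [[  222.4 -1352.6     8. ]] [[-393.0, -2431.0], [-560.0, -2032.0], [567.0, -760.0], [683.0, -963.0]]
s warm [434.8  38.9] [ 394   14   83   47 1455] [[-1234.9   134.9     8. ]] [[-1004.0, -45.0], [-1525.0, -159.0], [-1494.0, 332.0], [-1004.0, 375.0]]
s warm [ 34.9 206.1] [   0  170   85   78 3631] [[ 769.  -662.7    8. ]] [[911.0, -752.0], [549.0, -819.0], [622.0, -571.0], [947.0, -538.0]]
s warm [191.8 189.4] [ 167  172   51   36 1420] [[ 445.5 -249.9    8. ]] [[417.0, -379.0], [329.0, -229.0], [472.0, -131.0], [554.0, -270.0]]
s warm [189.5 255.8] [ 149  226   81   62 2693] [[678.2 -89.2   8. ]] [[764.0, -171.0], [580.0, -227.0], [591.0, -5.0], [763.0, 30.0]]
s warm [ 97.7 319.6] [  37  282  1
[... 157 characters left out ...]
ck [186.  241.6] [172 227  29  30 670]
t black [273.2 365.4] [245 353  55  27 556]
t warm [317.5  52.4] [ 265   33  110   31 1820] [[ 962.6 -200.7    8. ]] [[1013.0, -28.0], [1014.0, -374.0], [912.0, -370.0], [910.0, -28.0]]
t warm [472.3 102.8] [ 431   54   81   99 6430] [[ 779.9 -662.1    8. ]] [[922.0, -543.0], [963.0, -753.0], [644.0, -774.0], [604.0, -574.0]]
t warm [284.7 135.6] [ 257  109   57   54 3037] [[673.4 -89.9   8. ]] [[758.0, -4.0], [759.0, -177.0], [591.0, -173.0], [590.0, -5.0]]
t warm [341.8 212.6] [ 313  184   59   58 2652] [[ 439.6 -254.6    8. ]] [[441.0, -137.0], [561.0, -256.0], [438.0, -372.0], [323.0, -253.0]]
156 [[477.3 326.1 156. ]]
196 [[470.1 312.4 196. ]]
None
```

View pics/z.png

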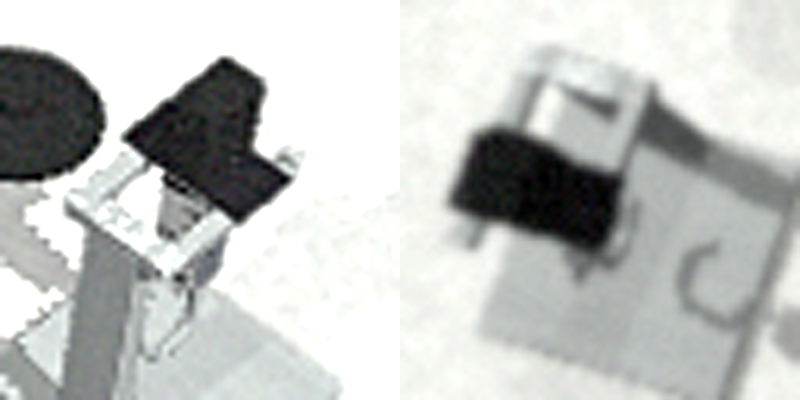

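```bash
python3 - <<'E'
from h import *
a=grab('scene');b=grab('top')
pt=lambda P:[((x-400+.5)/6.25-.5+105,(y+.5)/6.25-.5+160) for x,y in P]
ps=lambda P:[((x+.5)/6.25-.5+325,(y+.5)/6.25-.5+205) for x,y in P]
T=onz(b,pt([(450,205),(478,128),(625,175),(607,248)]),155);print('shoulder top view\n',T.round(1),T.mean(0).round(1))
S=onz(a,ps([(122,140),(240,217),(293,180)]),155);print('scene\n',S.round(1))
print('centre scene',((S[0]+S[2])/2).round(1))
print('crossbar top',onz(b,pt([(530,48),(655,85)]),150).round(1))
print('crossbar scene',onz(a,ps([(68,200),(165,275)]),150).round(1))
c1=lambda x,y:((x+.5)/3.571-.5+312,(y+.5)/3.571-.5+207)
print('base',onz(a,[c1(33,203),c1(150,292),c1(241,213)],8).round(1))
# dabba lid
print('lid top',onz(b,[(237.8,193.6)],75).round(1), onz(b,[(205+65/5,193),(205+263/5,193),(237.5,165+43/5)],75).round(1))
# scene lid ellipse: crop2 5x at (232,190): x 470..658 , y 60..200
print('lid scene',onz(a,[(232+164/5-.4,190+130/5-.4)],75).round(1))
cv2.imwrite('x.png',a['pixels'])
A=cv2.resize(a['pixels'][195:245,240:290],(600,600),interpolation=cv2.INTER_CUBIC)[:,:400]
A=cv2.resize(a['pixels'][195:245,240:290],(400,400),interpolation=cv2.INTER_CUBIC)
B=cv2.resize(b['pixels'][168:218,212:262],(400,400),interpolation=cv2.INTER_CUBIC)
save('bail.png',np.clip(np.hstack([A,B]).astype(float)*1.8,0,255).astype(np.uint8))
E
```

```text
shoulder top view
 [[468.5 362.  155. ]
 [500.5 353.2 155. ]
 [481.5 292.4 155. ]
 [451.3 297.7 155. ]] [475.5 326.4 155. ]
scene
 [[485.  293.4 155. ]
 [500.8 353.2 155. ]
 [470.  364.7 155. ]]
centre scene [477.5 329.1 155. ]
crossbar top [[535.5 336.3 150. ]
 [520.3 284.1 150. ]]
crossbar scene [[523.6 286.3 150. ]
 [541.5 337.5 150. ]]
base [[512.9 253.    8. ]
 [546.8 367.8   8. ]
 [438.7 400.8   8. ]]
lid top [[481.6  47.9  75. ]] [[482.8 102.8  75. ]
 [483.7  -7.   75. ]
 [538.3  49.7  75. ]]
lid scene [[486.4  51.3  75. ]]
```

View pics/bail.png

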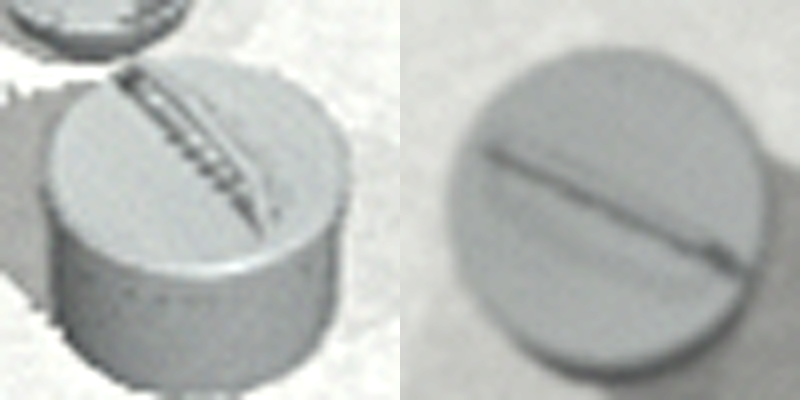

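The bail picture shows the lid in the top panel centred at about (607,207), with the bail running (488,150)–(740,272). In the scene panel the bail is the bright arch (125,70)–(270,230), with its shadow to the left.

```bash
cat >> h.py <<'E'
def delta(t,yaw=None,s=None):
    s=s or r.sense(); p=np.array(s['eef_pos']); R=cv2.Rodrigues
    from scipy.spatial.transform import Rotation as Q
    C=Q.from_euler('xyz',s['tcp_rot']); d=C.inv().apply(np.array(t)-p)/40
    yaw=s['tcp_rot'][2] if yaw is None else np.radians(yaw)
    w=np.degrees((C.inv()*Q.from_euler('xyz',[np.pi,0,yaw])).as_rotvec())/6
    print('t',s['clock'],'pos',p.round(2),'rpy',np.degrees(s['tcp_rot']).round(2),'dp',d.round(3),'turn',w.round(3),'F',np.array(s['contact_force']).round(2),'open',round(s['opening'],3),'g',round(s['grasp_force'],1))
E
python3 - <<'E'
from h import *
a=grab('scene');b=grab('top')
pt=lambda P:[((x-400+.5)/8-.5+212,(y+.5)/8-.5+168) for x,y in P]
ps=lambda P:[((x+.5)/8-.5+240,(y+.5)/8-.5+195) for x,y in P]
X=onz(b,pt([(488,150),(740,272)]),85);d=X[0]-X[1];print('bail top',X.round(1),X.mean(0),np.degrees(np.arctan2(d[1],d[0])))
print('mid98',onz(b,pt([(614,211)]),98.5))
X=onz(a,ps([(125,68),(268,232)]),76);d=X[0]-X[1];print('bail scene',X.round(1),X.mean(0),np.degrees(np.arctan2(d[1],d[0])))
print(proj(a,[[484,50,98.5]])*1-[240,195],'*8')
print('katori',onz(b,[(276.5,235)],30),'jars',onz(b,[(188,99),(173,119),(202,120)],100).round())
delta([476.5,327.5,235],164)
E
```

```text
bail top [[499.9  89.8  85. ]
 [458.1   2.7  85. ]] [479.00500941  46.22137487  85.        ] 64.40135948507213
mid98 [[476.64179638  45.51175271  98.5       ]]
bail scene [[455.4   1.3  76. ]
 [502.5  89.5  76. ]] [478.93277308  45.40244096  76.        ] -118.10669698803305
[[24.47299837 14.23165503]] *8
katori [[371.15171105 -61.7471662   30.        ]] jars [[747. 192. 100.]
 [688. 231. 100.]
 [686. 150. 100.]]
t 0.4 pos [206.53 589.85 231.19] rpy [-179.99   -0.    160.7 ] dp [-8.538 -3.96  -0.095] turn [-0.002 -0.    -0.549] F [ 1.16  0.78 -0.34] open 1.002 g 0.0
```

Call:
play_rows([
  {"dp": [-0.854, -0.396, 0], "turn": [0, 0, 0], "fingers": 0},
  {"dp": [-0.854, -0.396, 0], "turn": [0, 0, 0], "fingers": 0},
  {"dp": [-0.854, -0.396, 0], "turn": [0, 0, 0], "fingers": 0},
  {"dp": [-0.854, -0.396, 0], "turn": [0, 0, 0], "fingers": 0},
  {"dp": [-0.854, -0.396, 0], "turn": [0, 0, 0], "fingers": 0},
], force=40)

```text
clock: 0.82
eef_pos: [342.5, 457.4, 231.4]
tcp_rot: [3.141, 0.0, 2.805]
contact_force: [1.7, 1.0, 0.5]
opening: 1.0
grasp_force: 0.0
```

Call:
play_rows([
  {"dp": [-0.854, -0.396, 0], "turn": [0, 0, 0], "fingers": 0},
  {"dp": [-0.854, -0.396, 0], "turn": [0, 0, 0], "fingers": 0},
  {"dp": [-0.854, -0.396, 0], "turn": [0, 0, 0], "fingers": 0},
  {"dp": [-0.7, -0.3, 0], "turn": [0, 0, 0], "fingers": 0},
  {"dp": [0, 0, 0], "turn": [0, 0, 0], "fingers": 0},
])

```text
clock: 1.23
eef_pos: [448.6, 356.0, 231.5]
tcp_rot: [-3.141, 0.002, 2.802]
contact_force: [-0.3, 0.5, -0.5]
opening: 1.004
grasp_force: 0.0
```

```bash
python3 - <<'E'
from h import *
a=grab('scene')
delta([476.5,327.5,235],164)
save('app.png',np.clip(cv2.resize(a['pixels'][170:270,300:433],(798,600),interpolation=cv2.INTER_CUBIC).astype(float)*1.8,0,255).astype(np.uint8))
E
```

```text
t 1.2833 pos [446.89 357.5  231.35] rpy [1.8000e+02 3.0000e-02 1.6049e+02] dp [-0.948 -0.46  -0.091] turn [ 0.     0.005 -0.584] F [0.08 1.12 0.24] open 0.998 g 0.0
```

View pics/app.png

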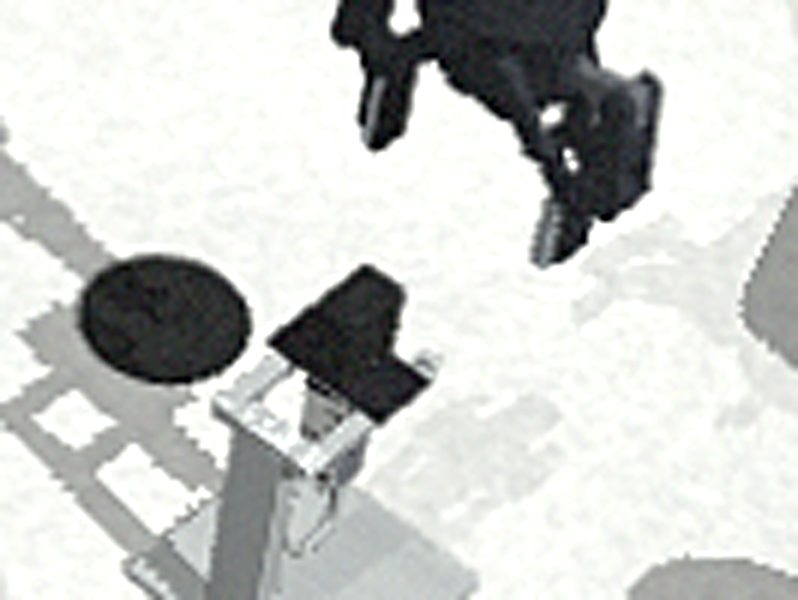

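The gripper is above and short of the handle (handle top at about (385,290)), with the fingers at (385,110) and (560,220) straddling the right line. I'll finish the approach and descend.

Call:
play_rows([
  {"dp": [-0.474, -0.23, 0], "turn": [0, 0, 0], "fingers": 0},
  {"dp": [-0.474, -0.23, 0], "turn": [0, 0, 0], "fingers": 0},
  {"dp": [0, 0, 0], "turn": [0, 0, -0.58], "fingers": 0},
  {"dp": [0, 0, 0], "turn": [0, 0, 0], "fingers": 0},
  {"dp": [0, 0, 0], "turn": [0, 0, 0], "fingers": 0},
])

```text
clock: 1.7
eef_pos: [474.2, 330.1, 231.2]
tcp_rot: [3.141, -0.0, 2.864]
contact_force: [-0.7, -0.0, -0.7]
opening: 1.002
grasp_force: 0.0
```

```bash
python3 - <<'E'
from h import *
delta([476.5,327.5,163],164)
E
```

```text
t 1.7 pos [474.18 330.11 231.25] rpy [ 1.7999e+02 -2.0000e-02  1.6412e+02] dp [-0.074 -0.047  1.706] turn [ 0.001 -0.004  0.019] F [-0.75 -0.04 -0.65] open 1.002 g 0.0
```

Call:
play_rows([
  {"dp": [-0.07, -0.05, 0.5], "turn": [0, 0, 0], "fingers": 0},
  {"dp": [0, 0, 0.5], "turn": [0, 0, 0], "fingers": 0},
  {"dp": [0, 0, 0.4], "turn": [0, 0, 0], "fingers": 0},
  {"dp": [0, 0, 0.3], "turn": [0, 0, 0], "fingers": 0},
  {"dp": [0, 0, 0], "turn": [0, 0, 0], "fingers": 0},
])

```text
clock: 2.12
eef_pos: [475.0, 326.6, 160.8]
tcp_rot: [-3.139, -0.003, 2.865]
contact_force: [-0.0, 0.2, 0.2]
opening: 1.002
grasp_force: 0.0
```

Call:
play_rows([
  {"dp": [0, 0, 0], "turn": [0, 0, 0], "fingers": 0.3},
  {"dp": [0, 0, 0], "turn": [0, 0, 0], "fingers": 0.45},
  {"dp": [0, 0, 0], "turn": [0, 0, 0], "fingers": 0.6},
  {"dp": [0, 0, 0], "turn": [0, 0, 0], "fingers": 0.65},
  {"dp": [0, 0, 0], "turn": [0, 0, 0], "fingers": 0.7},
])

```text
clock: 2.53
eef_pos: [477.2, 327.1, 164.0]
tcp_rot: [3.141, 0.001, 2.865]
contact_force: [-0.3, -0.4, 0.5]
opening: 0.308
grasp_force: 0.0
```

Call:
play_rows([
  {"dp": [0, 0, 0], "turn": [0, 0, 0], "fingers": 0.72},
  {"dp": [0, 0, 0], "turn": [0, 0, 0], "fingers": 0.75},
])

```text
clock: 2.7
eef_pos: [477.3, 327.0, 164.0]
tcp_rot: [3.141, 0.001, 2.865]
contact_force: [-1.0, -0.2, 6.0]
opening: 0.276
grasp_force: 39.9
```

Call:
play_rows([
  {"dp": [0, 0, 0], "turn": [0, 0, 0], "fingers": 0.9},
  {"dp": [0, 0, 0], "turn": [0, 0, 0], "fingers": 1},
  {"dp": [0, 0, 0], "turn": [0, 0, 0], "fingers": 1},
], force=70)

```text
clock: 2.95
eef_pos: [477.4, 327.0, 164.1]
tcp_rot: [3.141, 0.001, 2.865]
contact_force: [-1.0, -0.7, 6.8]
opening: 0.27
grasp_force: 68.6
```

```bash
python3 - <<'E'
from h import *
delta([477.3,327,294],164)
E
```

```text
t 2.95 pos [477.35 327.03 164.11] rpy [1.7995e+02 5.0000e-02 1.6418e+02] dp [-2.000e-03  2.000e-03 -3.247e+00] turn [0.009 0.008 0.029] F [-1.03 -0.72  6.77] open 0.27 g 68.6
```

Call:
play_rows([
  {"dp": [0, 0, -0.2], "turn": [0, 0, 0], "fingers": 1},
  {"dp": [0, 0, -0.5], "turn": [0, 0, 0], "fingers": 1},
  {"dp": [0, 0, -0.7], "turn": [0, 0, 0], "fingers": 1},
  {"dp": [0, 0, -0.7], "turn": [0, 0, 0], "fingers": 1},
  {"dp": [0, 0, -0.6], "turn": [0, 0, 0], "fingers": 1},
])

```text
clock: 3.37
eef_pos: [476.8, 326.7, 273.2]
tcp_rot: [3.141, 0.0, 2.865]
contact_force: [-0.0, 0.5, -1.3]
opening: 0.271
grasp_force: 68.7
```

Call:
play_rows([
  {"dp": [0, 0, -0.5], "turn": [0, 0, 0], "fingers": 1},
  {"dp": [0, 0, -0.3], "turn": [0, 0, 0], "fingers": 1},
  {"dp": [0, 0, 0], "turn": [0, 0, 0], "fingers": 1},
  {"dp": [0, 0, 0], "turn": [0, 0, 0], "fingers": 1},
])

```text
clock: 3.7
eef_pos: [476.8, 326.7, 303.1]
tcp_rot: [3.141, 0.0, 2.866]
contact_force: [-0.0, -0.7, -2.7]
opening: 0.27
grasp_force: 68.8
```

```bash
python3 - <<'E'
from h import *
u=np.array([np.cos(np.radians(-27)),np.sin(np.radians(-27))])
t=np.array([481,48])-70*u; print(t)
delta([*t,300],153)
a=grab('scene')
save('up.png',np.clip(cv2.resize(a['pixels'][120:270,270:470],(800,600),interpolation=cv2.INTER_CUBIC).astype(float)*1.8,0,255).astype(np.uint8))
E
```

```text
[418.62954331  79.77933498]
t 3.7 pos [476.8  326.74 303.08] rpy [1.7999e+02 1.0000e-02 1.6418e+02] dp [-0.283 -6.337  0.076] turn [2.000e-03 1.000e-03 1.864e+00] F [-0.02 -0.75 -2.65] open 0.27 g 68.8
```

View pics/up.png

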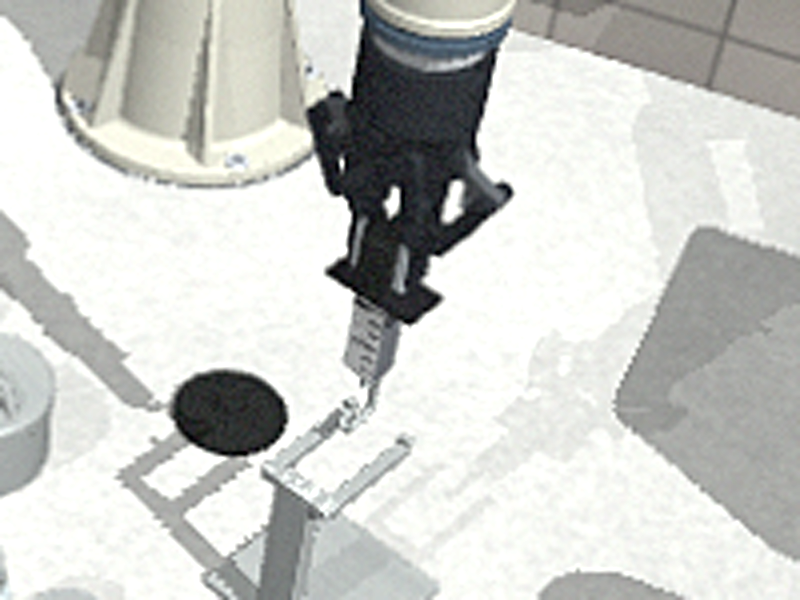

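The scale is held upright, clear above the stand: case at (370,340), hook at (355,410). Now I'll carry it to the dabba's near side.

Call:
play_rows([
  {"dp": [0, -0.4, 0], "turn": [0, 0, 0], "fingers": 1},
  {"dp": [-0.04, -0.75, 0], "turn": [0, 0, 0], "fingers": 1},
  {"dp": [-0.04, -0.8, 0], "turn": [0, 0, 0], "fingers": 1},
  {"dp": [-0.04, -0.8, 0], "turn": [0, 0, 0], "fingers": 1},
  {"dp": [-0.04, -0.8, 0], "turn": [0, 0, 0], "fingers": 1},
])

```text
clock: 4.17
eef_pos: [442.9, 186.9, 301.2]
tcp_rot: [-3.139, -0.003, 2.866]
contact_force: [0.6, 0.5, -1.4]
opening: 0.273
grasp_force: 69.0
```

Call:
play_rows([
  {"dp": [-0.04, -0.8, 0], "turn": [0, 0, 0], "fingers": 1},
  {"dp": [-0.04, -0.8, 0], "turn": [0, 0, 0], "fingers": 1},
  {"dp": [-0.04, -0.75, 0], "turn": [0, 0, 0], "fingers": 1},
  {"dp": [0, -0.4, 0], "turn": [0, 0, 0], "fingers": 1},
  {"dp": [0, 0, 0], "turn": [0, 0, 0.93], "fingers": 1},
])

```text
clock: 4.58
eef_pos: [417.0, 78.5, 301.5]
tcp_rot: [-3.139, -0.003, 2.768]
contact_force: [0.3, 0.0, -1.3]
opening: 0.267
grasp_force: 69.1
```

Call:
play_rows([
  {"dp": [0, 0, 0], "turn": [0, 0, 0.93], "fingers": 1},
  {"dp": [0, 0, 0], "turn": [0, 0, 0], "fingers": 1},
  {"dp": [0, 0, 0], "turn": [0, 0, 0], "fingers": 1},
  {"dp": [0, 0, 0], "turn": [0, 0, 0], "fingers": 1},
])

```text
clock: 4.92
eef_pos: [418.6, 81.4, 302.5]
tcp_rot: [-3.141, -0.001, 2.674]
contact_force: [0.4, 0.4, -1.9]
opening: 0.271
grasp_force: 69.2
```

```bash
python3 - <<'E'
from h import *
delta([418.6,79.8,213],153)
a=grab('scene');b=grab('top')
A=cv2.resize(a['pixels'][140:240,220:320],(400,400),interpolation=cv2.INTER_CUBIC)
B=cv2.resize(b['pixels'][150:250,195:295],(400,400),interpolation=cv2.INTER_CUBIC)
save('near.png',np.clip(np.hstack([A,B]).astype(float)*1.8,0,255).astype(np.uint8))
E
```

```text
t 4.9167 pos [418.6   81.36 302.45] rpy [-1.7994e+02 -7.0000e-02  1.5322e+02] dp [-0.021 -0.033  2.236] turn [-0.01  -0.012  0.037] F [ 0.44  0.37 -1.87] open 0.271 g 69.2
```

View pics/near.png

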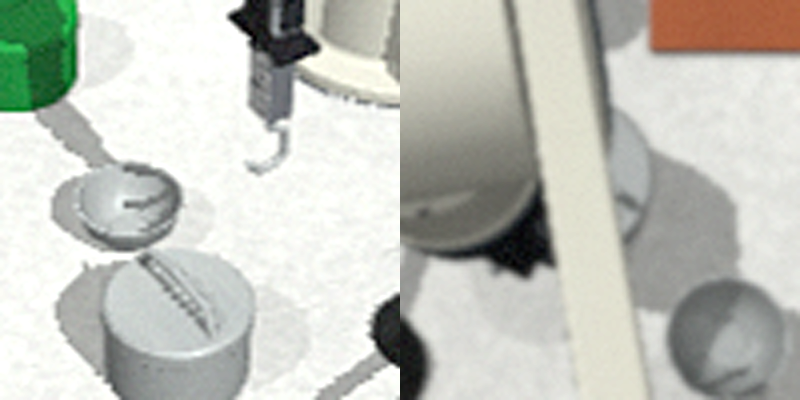

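Left panel: the hook (265,150) opens toward the dabba's bail (180,290), and the scale hangs straight. The arm hides most of the top view. Next I lower to the catching height.

Call:
play_rows([
  {"dp": [-0.02, -0.03, 0.3], "turn": [0, 0, 0], "fingers": 1},
  {"dp": [0, 0, 0.6], "turn": [0, 0, 0], "fingers": 1},
  {"dp": [0, 0, 0.6], "turn": [0, 0, 0], "fingers": 1},
  {"dp": [0, 0, 0.5], "turn": [0, 0, 0], "fingers": 1},
  {"dp": [0, 0, 0.24], "turn": [0, 0, 0], "fingers": 1},
])

```text
clock: 5.43
eef_pos: [417.8, 79.8, 211.4]
tcp_rot: [-3.14, -0.003, 2.672]
contact_force: [0.6, 0.0, -1.8]
opening: 0.268
grasp_force: 69.1
```

Call:
play_rows([
  {"dp": [0, 0, 0], "turn": [0, 0, 0], "fingers": 1},
  {"dp": [0, 0, 0], "turn": [0, 0, 0], "fingers": 1},
  {"dp": [0, 0, 0], "turn": [0, 0, 0], "fingers": 1},
])

```text
clock: 5.68
eef_pos: [420.0, 80.1, 214.8]
tcp_rot: [3.141, 0.001, 2.671]
contact_force: [-0.7, 1.1, -1.5]
opening: 0.27
grasp_force: 69.1
```

```bash
python3 - <<'E'
from h import *
delta([418.6,79.8,212.6],153)
a=grab('scene')
s=r.sense();p=np.array(s['eef_pos'])
u=np.array([np.cos(np.radians(-26.8)),np.sin(np.radians(-26.8)),0])
g=[0,0,-129.1]
for n,q in(('low',p+[0,0,-135.1]),('tip',p+u*16+[0,0,-123.1]),('back',p-u*14+[0,0,-110])): print(n,proj(a,[q]).round(1))
np.save('low.npy',a['pixels'])
im=a['pixels'][150:215,255:300]; g=im.astype(int).mean(2)
x=proj(a,[p+[0,0,-129]])[0].round().astype(int); print(x)
print(a['pixels'].mean(2)[x[1]-18:x[1]+12,x[0]-12:x[0]+8].astype(int))
E
```

```text
t 5.6833 pos [420.01  80.1  214.76] rpy [1.7994e+02 7.0000e-02 1.5305e+02] dp [ 0.028 -0.023  0.054] turn [0.009 0.012 0.009] F [-0.71  1.1  -1.51] open 0.27 g 69.1
low [[283.8 204.4]]
tip [[279.5 203.5]]
back [[288.  196.5]]
[284 203]
[[144 142 139 139 138 138 140 145 125  70  69  67  80  74  66  66  67  62
   65 110]
 [143 143 140 140 139 140 140 146 125  70  75  69  73  76  65  63  66  62
   61 112]
 [143 142 143 139 140 140 141 138 112  73  79  77  86  89  65  64  65  61
   60 111]
 [138 142 139 141 139 139 140 137 108  71  67  57  75  76  62  65  64  62
   63 112]
 [140 140 141 139 139 136 137 133 109  70  76  61  62  71  64  65  66  62
   72 118]
 [136 140 141 139 137 135 137 142 126  90  69  65  75  71  64  65  64  61
   72 119]
 [128 135 138 138 135 135 139 140 142 128  86  46  64  74  62  65  61  55
   72 117]
 [128 132 139 137 139 140 139 137 140 143 125  81  68  84  60  62  55  73
  115 141]
 [130 133 140 140 138 140 137 136 138 143 144 124  91  69  66  82 115 135
  141 144]
 [135 134 139 138 139 134 136 136 136 139 140 146 116  54  81 119 124 127
  135 140]
 [132 137 139 
[... 986 characters left out ...]
 135 137
  135 134]
 [116 115 114 118 118 114 107 116 131 137 138 140 145 141 139 137 133 133
  138 137]
 [115 114 114 113 115 115 116 106 121 142 139 140 141 138 140 136 136 138
  136 137]
 [116 117 119 116 115 115 115 113 115 126 139 136 138 137 135 133 133 136
  133 132]
 [113 113 112 113 115 115 115 115 112 112 126 141 141 140 134 130 133 136
  134 138]
 [115 115 114 115 114 114 114 116 116 110 114 131 130 129 128 130 135 136
  137 138]
 [115 114 114 113 115 116 114 113 115 111 106 117 129 129 127 124 130 138
  141 141]
 [108 111 111 110 112 113 113 115 111 115 107 111 132 131 128 123 125 130
  135 139]
 [106 111 114 113 114 112 113 115 115 114 104 110 126 128 125 126 127 125
  126 129]]
```

Call:
play_rows([
  {"dp": [0, -0.02, 0.05], "turn": [0, 0, 0], "fingers": 1},
  {"dp": [0, 0, 0], "turn": [0, 0, 0], "fingers": 1},
  {"dp": [0, 0, 0], "turn": [0, 0, 0], "fingers": 1},
  {"dp": [0, 0, 0], "turn": [0, 0, 0], "fingers": 1},
])

```text
clock: 6.07
eef_pos: [418.9, 79.2, 212.0]
tcp_rot: [3.141, 0.0, 2.671]
contact_force: [-0.3, 0.4, -2.5]
opening: 0.272
grasp_force: 69.1
```

```bash
python3 - <<'E'
from h import *
delta([481,48,212.6],153)
E
```

```text
t 6.0667 pos [418.91  79.15 211.97] rpy [1.7998e+02 2.0000e-02 1.5302e+02] dp [-1.737  0.01  -0.015] turn [0.003 0.004 0.004] F [-0.26  0.38 -2.48] open 0.272 g 69.1
```

Call:
play_rows([
  {"dp": [-0.1, 0, -0.015], "turn": [0, 0, 0], "fingers": 1},
  {"dp": [-0.15, 0, 0], "turn": [0, 0, 0], "fingers": 1},
  {"dp": [-0.15, 0, 0], "turn": [0, 0, 0], "fingers": 1},
  {"dp": [-0.15, 0, 0], "turn": [0, 0, 0], "fingers": 1},
  {"dp": [-0.15, 0, 0], "turn": [0, 0, 0], "fingers": 1},
])

```text
clock: 6.48
eef_pos: [444.5, 66.1, 212.3]
tcp_rot: [3.142, 0.0, 2.671]
contact_force: [-0.1, 0.2, -1.5]
opening: 0.273
grasp_force: 69.1
```

Call:
play_rows([
  {"dp": [-0.15, 0, 0], "turn": [0, 0, 0], "fingers": 1},
  {"dp": [-0.15, 0, 0], "turn": [0, 0, 0], "fingers": 1},
  {"dp": [-0.15, 0, 0], "turn": [0, 0, 0], "fingers": 1},
  {"dp": [-0.1, 0, 0], "turn": [0, 0, 0], "fingers": 1},
  {"dp": [0, 0, 0], "turn": [0, 0, 0], "fingers": 1},
])

```text
clock: 6.9
eef_pos: [464.2, 56.1, 212.3]
tcp_rot: [3.141, 0.0, 2.67]
contact_force: [-1.1, 0.2, -1.4]
opening: 0.271
grasp_force: 69.1
```

```bash
python3 - <<'E'
from h import *
delta([481,48,212.6],153)
E
```

```text
t 6.9 pos [464.24  56.11 212.29] rpy [1.7999e+02 2.0000e-02 1.5300e+02] dp [-0.465  0.01  -0.008] turn [ 0.001  0.004 -0.   ] F [-1.14  0.18 -1.44] open 0.271 g 69.1
```

Call:
play_rows([
  {"dp": [-0.1, 0, 0], "turn": [0, 0, 0], "fingers": 1},
  {"dp": [-0.1, 0, 0], "turn": [0, 0, 0], "fingers": 1},
  {"dp": [-0.1, 0, 0], "turn": [0, 0, 0], "fingers": 1},
  {"dp": [-0.1, 0, 0], "turn": [0, 0, 0], "fingers": 1},
  {"dp": [-0.06, 0, 0], "turn": [0, 0, 0], "fingers": 1},
])

```text
clock: 7.32
eef_pos: [480.3, 47.9, 212.3]
tcp_rot: [3.141, 0.0, 2.671]
contact_force: [-0.0, -0.4, -1.7]
opening: 0.275
grasp_force: 69.1
```

Call:
play_rows([
  {"dp": [0, 0, 0], "turn": [0, 0, 0], "fingers": 1},
  {"dp": [0, 0, 0], "turn": [0, 0, 0], "fingers": 1},
])

```text
clock: 7.48
eef_pos: [479.8, 48.1, 212.2]
tcp_rot: [-3.142, -0.0, 2.671]
contact_force: [-0.5, -0.2, -1.6]
opening: 0.269
grasp_force: 69.1
```

```bash
python3 - <<'E'
from h import *
delta([481,48,212.6],153)
a=grab('scene');np.save('hk.npy',a['pixels'])
A=cv2.resize(a['pixels'][165:240,235:310],(600,600),interpolation=cv2.INTER_CUBIC)
save('hook.png',np.clip(A.astype(float)*1.8,0,255).astype(np.uint8))
E
```

```text
t 7.4833 pos [479.78  48.07 212.22] rpy [-1.8000e+02 -1.0000e-02  1.5301e+02] dp [-0.028  0.012 -0.009] turn [-0.    -0.002  0.001] F [-0.53 -0.15 -1.62] open 0.269 g 69.1
```

View pics/hook.png

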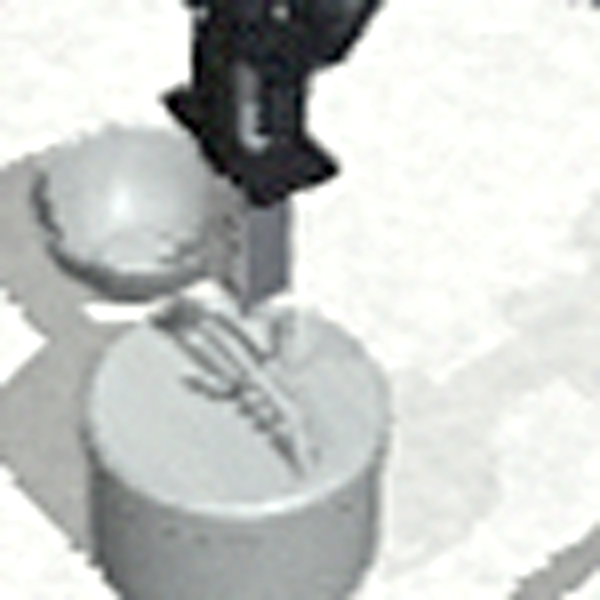

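The hook tip shows at (190,385) beyond the bail bar, with the stem at (272,345) on the near side, so the bar is over the hook. Lifting gently now.

Call:
play_rows([
  {"dp": [0, 0, -0.1], "turn": [0, 0, 0], "fingers": 1},
  {"dp": [0, 0, -0.1], "turn": [0, 0, 0], "fingers": 1},
  {"dp": [0, 0, -0.1], "turn": [0, 0, 0], "fingers": 1},
  {"dp": [0, 0, -0.1], "turn": [0, 0, 0], "fingers": 1},
  {"dp": [0, 0, -0.1], "turn": [0, 0, 0], "fingers": 1},
])

```text
clock: 7.95
eef_pos: [479.8, 48.2, 232.8]
tcp_rot: [3.141, 0.0, 2.671]
contact_force: [0.4, 0.3, -3.8]
opening: 0.27
grasp_force: 69.0
```

Call:
play_rows([
  {"dp": [0, 0, -0.05], "turn": [0, 0, 0], "fingers": 1},
  {"dp": [0, 0, -0.05], "turn": [0, 0, 0], "fingers": 1},
  {"dp": [0, 0, 0], "turn": [0, 0, 0], "fingers": 1},
  {"dp": [0, 0, 0], "turn": [0, 0, 0], "fingers": 1},
])

```text
clock: 8.28
eef_pos: [479.7, 48.2, 236.2]
tcp_rot: [3.142, 0.0, 2.671]
contact_force: [0.6, -0.5, -4.3]
opening: 0.269
grasp_force: 68.9
```

Call:
play_rows([
  {"dp": [0, 0, -0.05], "turn": [0, 0, 0], "fingers": 1},
  {"dp": [0, 0, -0.05], "turn": [0, 0, 0], "fingers": 1},
  {"dp": [0, 0, -0.05], "turn": [0, 0, 0], "fingers": 1},
  {"dp": [0, 0, 0], "turn": [0, 0, 0], "fingers": 1},
  {"dp": [0, 0, 0], "turn": [0, 0, 0], "fingers": 1},
])

```text
clock: 8.7
eef_pos: [479.7, 48.1, 242.3]
tcp_rot: [-3.142, -0.0, 2.671]
contact_force: [1.2, -0.2, -4.6]
opening: 0.271
grasp_force: 68.8
```

```bash
cat >> h.py <<'E'
def shift(f):
    a=np.load('hk.npy').mean(2).astype(np.float32)[214:252,240:292]; b=f['pixels'].mean(2).astype(np.float32)[214:252,240:292]
    w=np.eye(2,3,dtype=np.float32); c,w=cv2.findTransformECC(a,b,w,cv2.MOTION_TRANSLATION,(3,200,1e-5)); return w[:,2],c
def stat(n=6):
    F=[];S=[]
    for _ in range(n):
        f=grab('scene');S.append(shift(f)[0]);F.append(r.sense()['contact_force'])
    print('F',np.mean(F,0).round(2),'shift px',np.mean(S,0).round(2),'z',r.sense()['eef_pos'][2].round(2)); return f
E
python3 - <<'E'
from h import *
stat(5)
E
```

```text
F [ 0.49  0.22 -5.38] shift px [ 0.01 -0.01] z 242.19
```

Call:
play_rows([
  {"dp": [0, 0, -0.05], "turn": [0, 0, 0], "fingers": 1},
  {"dp": [0, 0, -0.05], "turn": [0, 0, 0], "fingers": 1},
  {"dp": [0, 0, -0.05], "turn": [0, 0, 0], "fingers": 1},
  {"dp": [0, 0, 0], "turn": [0, 0, 0], "fingers": 1},
  {"dp": [0, 0, 0], "turn": [0, 0, 0], "fingers": 1},
])

```text
clock: 9.37
eef_pos: [479.7, 48.1, 248.3]
tcp_rot: [-3.142, -0.0, 2.671]
contact_force: [0.8, -0.2, -7.6]
opening: 0.268
grasp_force: 68.7
```

```bash
python3 - <<'E'
from h import *
stat(5)
E
```

```text
F [ 0.53 -0.04 -6.53] shift px [ 0.01 -0.02] z 248.19
```

Call:
play_rows([
  {"dp": [0, 0, -0.05], "turn": [0, 0, 0], "fingers": 1},
  {"dp": [0, 0, -0.05], "turn": [0, 0, 0], "fingers": 1},
  {"dp": [0, 0, 0], "turn": [0, 0, 0], "fingers": 1},
  {"dp": [0, 0, 0], "turn": [0, 0, 0], "fingers": 1},
])

```text
clock: 9.95
eef_pos: [479.7, 48.1, 252.3]
tcp_rot: [-3.141, -0.0, 2.671]
contact_force: [0.6, 0.2, -7.0]
opening: 0.269
grasp_force: 68.7
```

```bash
python3 - <<'E'
from h import *
stat(4)
E
```

```text
F [ 0.07 -0.19 -7.25] shift px [-0.02 -0.08] z 252.18
```

Call:
play_rows([
  {"dp": [0, 0, -0.05], "turn": [0, 0, 0], "fingers": 1},
  {"dp": [0, 0, -0.05], "turn": [0, 0, 0], "fingers": 1},
  {"dp": [0, 0, 0], "turn": [0, 0, 0], "fingers": 1},
  {"dp": [0, 0, 0], "turn": [0, 0, 0], "fingers": 1},
])

```text
clock: 10.48
eef_pos: [479.8, 48.2, 256.4]
tcp_rot: [3.142, 0.0, 2.671]
contact_force: [0.5, -1.3, -8.7]
opening: 0.271
grasp_force: 68.8
```

```bash
python3 - <<'E'
from h import *
stat(4)
E
```

```text
F [ 0.34 -0.09 -8.12] shift px [-0.42 -0.2 ] z 256.2
```

Call:
play_rows([
  {"dp": [0, 0, -0.05], "turn": [0, 0, 0], "fingers": 1},
  {"dp": [0, 0, -0.05], "turn": [0, 0, 0], "fingers": 1},
  {"dp": [0, 0, 0], "turn": [0, 0, 0], "fingers": 1},
  {"dp": [0, 0, 0], "turn": [0, 0, 0], "fingers": 1},
])

```text
clock: 11.02
eef_pos: [479.9, 48.2, 260.5]
tcp_rot: [3.141, 0.0, 2.671]
contact_force: [0.4, 0.1, -7.4]
opening: 0.268
grasp_force: 68.8
```

```bash
python3 - <<'E'
from h import *
stat(6)
E
```

```text
F [ 0.01  0.32 -7.92] shift px [-0.41 -0.86] z 260.22
```

Call:
play_rows([
  {"dp": [0, 0, -0.05], "turn": [0, 0, 0], "fingers": 1},
  {"dp": [0, 0, -0.05], "turn": [0, 0, 0], "fingers": 1},
  {"dp": [0, 0, 0], "turn": [0, 0, 0], "fingers": 1},
  {"dp": [0, 0, 0], "turn": [0, 0, 0], "fingers": 1},
])

```text
clock: 11.65
eef_pos: [479.9, 48.1, 264.5]
tcp_rot: [3.141, 0.0, 2.671]
contact_force: [0.4, -0.3, -6.9]
opening: 0.269
grasp_force: 68.8
```

```bash
python3 - <<'E'
from h import *
stat(6)
E
```

```text
F [-0.17  0.17 -8.09] shift px [-0.5  -1.66] z 264.21
```

```bash
python3 - <<'E'
from h import *
f=stat(22)
print(proj(f,[[485,49,30]])-proj(f,[[485,49,40]]))
print(shift(f))
delta([441.5,-252.5,275])
E
```

```text
F [-0.04 -0.15 -7.87] shift px [-0.49 -1.66] z 264.27
[[-0.02196608  2.31246907]]
(array([-0.48987234, -1.7132765 ], dtype=float32), 0.9895808327963392)
t 13.05 pos [479.75  48.12 264.27] rpy [-180.     -0.    153.02] dp [-2.557 -7.132 -0.268] turn [-0. -0.  0.] F [-0.41 -0.29 -8.51] open 0.275 g 68.8
```

Three estimates of the weight: about 630 g from the force plateau, about 640 g from the draw at lift-off, and about 670 g from the image shift. All are above 600 g, so it goes to the cork mat. I'll raise it a little and carry it around the katori.

Call:
play_rows([
  {"dp": [0, 0, -0.08], "turn": [0, 0, 0], "fingers": 1},
  {"dp": [0, 0, -0.12], "turn": [0, 0, 0], "fingers": 1},
  {"dp": [0, 0, -0.14], "turn": [0, 0, 0], "fingers": 1},
  {"dp": [0, 0, -0.12], "turn": [0, 0, 0], "fingers": 1},
  {"dp": [0, 0, -0.08], "turn": [0, 0, 0], "fingers": 1},
])

```text
clock: 13.47
eef_pos: [480.2, 48.1, 287.0]
tcp_rot: [3.141, 0.001, 2.671]
contact_force: [-0.3, 0.5, -8.8]
opening: 0.268
grasp_force: 68.8
```

Call:
play_rows([
  {"dp": [-0.05, -0.06, 0], "turn": [0, 0, 0], "fingers": 1},
  {"dp": [-0.12, -0.14, 0], "turn": [0, 0, 0], "fingers": 1},
  {"dp": [-0.2, -0.24, 0], "turn": [0, 0, 0], "fingers": 1},
  {"dp": [-0.2, -0.24, 0], "turn": [0, 0, 0], "fingers": 1},
  {"dp": [-0.2, -0.24, 0], "turn": [0, 0, 0], "fingers": 1},
])

```text
clock: 13.88
eef_pos: [490.5, 0.3, 285.6]
tcp_rot: [-3.141, -0.0, 2.671]
contact_force: [-0.5, 0.3, -7.8]
opening: 0.271
grasp_force: 69.0
```

Call:
play_rows([
  {"dp": [-0.2, -0.24, 0], "turn": [0, 0, 0], "fingers": 1},
  {"dp": [-0.2, -0.24, 0], "turn": [0, 0, 0], "fingers": 1},
  {"dp": [-0.2, -0.24, 0], "turn": [0, 0, 0], "fingers": 1},
  {"dp": [-0.2, -0.24, 0], "turn": [0, 0, 0], "fingers": 1},
  {"dp": [-0.16, -0.26, 0], "turn": [0, 0, 0], "fingers": 1},
])

```text
clock: 14.3
eef_pos: [503.0, -60.8, 285.8]
tcp_rot: [3.141, 0.0, 2.67]
contact_force: [-0.5, 0.1, -7.7]
opening: 0.269
grasp_force: 69.0
```

```bash
python3 - <<'E'
from h import *
delta([442,-253,285],153)
E
```

```text
t 14.3 pos [503.02 -60.79 285.84] rpy [179.98   0.   153.01] dp [-0.822 -4.974  0.02 ] turn [0.003 0.    0.001] F [-0.48  0.09 -7.67] open 0.269 g 69.0
```

Call:
play_rows([
  {"dp": [-0.05, -0.28, 0], "turn": [0, 0, 0], "fingers": 1},
  {"dp": [-0.05, -0.3, 0], "turn": [0, 0, 0], "fingers": 1},
  {"dp": [-0.05, -0.3, 0], "turn": [0, 0, 0], "fingers": 1},
  {"dp": [-0.05, -0.3, 0], "turn": [0, 0, 0], "fingers": 1},
  {"dp": [-0.05, -0.3, 0], "turn": [0, 0, 0], "fingers": 1},
])

```text
clock: 14.72
eef_pos: [483.8, -117.8, 285.9]
tcp_rot: [-3.142, -0.001, 2.671]
contact_force: [-0.4, -0.2, -8.4]
opening: 0.27
grasp_force: 69.0
```

Call:
play_rows([
  {"dp": [-0.05, -0.3, 0], "turn": [0, 0, 0], "fingers": 1},
  {"dp": [-0.05, -0.3, 0], "turn": [0, 0, 0], "fingers": 1},
  {"dp": [-0.05, -0.3, 0], "turn": [0, 0, 0], "fingers": 1},
  {"dp": [-0.05, -0.3, 0], "turn": [0, 0, 0], "fingers": 1},
  {"dp": [-0.05, -0.3, 0], "turn": [0, 0, 0], "fingers": 1},
])

```text
clock: 15.13
eef_pos: [466.0, -176.0, 285.9]
tcp_rot: [-3.142, 0.0, 2.671]
contact_force: [-0.5, 0.4, -8.0]
opening: 0.267
grasp_force: 69.0
```

Call:
play_rows([
  {"dp": [-0.05, -0.3, 0], "turn": [0, 0, 0], "fingers": 1},
  {"dp": [-0.05, -0.3, 0], "turn": [0, 0, 0], "fingers": 1},
  {"dp": [-0.05, -0.3, 0], "turn": [0, 0, 0], "fingers": 1},
  {"dp": [-0.05, -0.28, 0], "turn": [0, 0, 0], "fingers": 1},
  {"dp": [-0.05, -0.24, 0], "turn": [0, 0, 0], "fingers": 1},
])

```text
clock: 15.55
eef_pos: [449.1, -231.3, 285.9]
tcp_rot: [-3.141, 0.0, 2.671]
contact_force: [0.7, 0.0, -7.8]
opening: 0.272
grasp_force: 69.0
```

Call:
play_rows([
  {"dp": [-0.04, -0.2, 0], "turn": [0, 0, 0], "fingers": 1},
  {"dp": [-0.02, -0.15, 0], "turn": [0, 0, 0], "fingers": 1},
  {"dp": [0, -0.08, 0], "turn": [0, 0, 0], "fingers": 1},
  {"dp": [0, -0.03, 0], "turn": [0, 0, 0], "fingers": 1},
  {"dp": [0, 0, 0], "turn": [0, 0, 0], "fingers": 1},
])

```text
clock: 15.97
eef_pos: [443.2, -247.5, 285.8]
tcp_rot: [3.141, -0.0, 2.671]
contact_force: [-0.4, 0.1, -8.3]
opening: 0.267
grasp_force: 69.0
```

Call:
play_rows([
  {"dp": [0, 0, 0], "turn": [0, 0, 0], "fingers": 1},
  {"dp": [0, 0, 0], "turn": [0, 0, 0], "fingers": 1},
  {"dp": [0, 0, 0], "turn": [0, 0, 0], "fingers": 1},
  {"dp": [0, 0, 0], "turn": [0, 0, 0], "fingers": 1},
  {"dp": [0, 0, 0], "turn": [0, 0, 0], "fingers": 1},
])

```text
clock: 16.38
eef_pos: [443.4, -247.3, 285.9]
tcp_rot: [-3.142, 0.0, 2.671]
contact_force: [0.4, 0.2, -7.6]
opening: 0.275
grasp_force: 69.0
```

```bash
python3 - <<'E'
from h import *
delta([442,-253,265],153)
a=grab('scene')
A=cv2.resize(a['pixels'][120:240,130:290],(800,600),interpolation=cv2.INTER_CUBIC)
save('mat.png',np.clip(A.astype(float)*1.6,0,255).astype(np.uint8))
E
```

```text
t 16.3833 pos [ 443.37 -247.31  285.89] rpy [-180.      0.    153.04] dp [-0.034 -0.142  0.522] turn [-0.     0.     0.007] F [ 0.39  0.21 -7.64] open 0.275 g 69.0
```

View pics/mat.png

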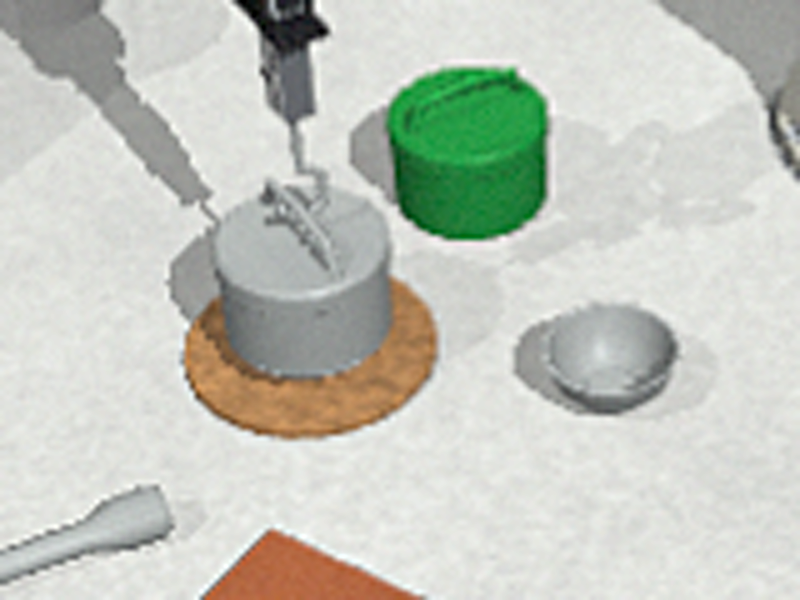

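The dabba hangs at about (305,300) just above the cork mat (centre about (311,350)), clear of the green pot and the katori. Lowering softly.

Call:
play_rows([
  {"dp": [-0.02, -0.07, 0.06], "turn": [0, 0, 0], "fingers": 1},
  {"dp": [-0.01, -0.07, 0.08], "turn": [0, 0, 0], "fingers": 1},
  {"dp": [0, 0, 0.08], "turn": [0, 0, 0], "fingers": 1},
  {"dp": [0, 0, 0.06], "turn": [0, 0, 0], "fingers": 1},
  {"dp": [0, 0, 0.04], "turn": [0, 0, 0], "fingers": 1},
])

```text
clock: 16.85
eef_pos: [441.5, -253.1, 272.5]
tcp_rot: [-3.142, -0.001, 2.67]
contact_force: [-0.3, -1.2, -7.9]
opening: 0.268
grasp_force: 69.0
```

Call:
play_rows([
  {"dp": [0, 0, 0.04], "turn": [0, 0, 0], "fingers": 1},
  {"dp": [0, 0, 0.04], "turn": [0, 0, 0], "fingers": 1},
  {"dp": [0, 0, 0.04], "turn": [0, 0, 0], "fingers": 1},
  {"dp": [0, 0, 0.04], "turn": [0, 0, 0], "fingers": 1},
  {"dp": [0, 0, 0.04], "turn": [0, 0, 0], "fingers": 1},
])

```text
clock: 17.27
eef_pos: [441.9, -253.0, 265.0]
tcp_rot: [-3.142, 0.0, 2.671]
contact_force: [-0.4, -0.2, -7.7]
opening: 0.27
grasp_force: 69.0
```

Call:
play_rows([
  {"dp": [0, 0, 0.04], "turn": [0, 0, 0], "fingers": 1},
  {"dp": [0, 0, 0.04], "turn": [0, 0, 0], "fingers": 1},
  {"dp": [0, 0, 0.04], "turn": [0, 0, 0], "fingers": 1},
  {"dp": [0, 0, 0.04], "turn": [0, 0, 0], "fingers": 1},
  {"dp": [0, 0, 0.04], "turn": [0, 0, 0], "fingers": 1},
])

```text
clock: 17.68
eef_pos: [441.8, -253.1, 257.0]
tcp_rot: [-3.142, 0.0, 2.671]
contact_force: [-0.3, -0.1, -6.8]
opening: 0.27
grasp_force: 69.1
```

Call:
play_rows([
  {"dp": [0, 0, 0.06], "turn": [0, 0, 0], "fingers": 1},
  {"dp": [0, 0, 0.08], "turn": [0, 0, 0], "fingers": 1},
  {"dp": [0, 0, 0.08], "turn": [0, 0, 0], "fingers": 1},
  {"dp": [0, 0, 0.08], "turn": [0, 0, 0], "fingers": 1},
  {"dp": [0, 0, 0.08], "turn": [0, 0, 0], "fingers": 1},
])

```text
clock: 18.1
eef_pos: [441.9, -253.1, 241.7]
tcp_rot: [-3.142, 0.0, 2.671]
contact_force: [-0.5, 0.2, -3.8]
opening: 0.266
grasp_force: 69.4
```

```bash
python3 - <<'E'
from h import *
delta([442,-253,220.5],153)
E
```

```text
t 18.1 pos [ 441.92 -253.12  241.74] rpy [-1.8000e+02  2.0000e-02  1.5302e+02] dp [-0.     0.004  0.531] turn [-0.001  0.003  0.004] F [-0.51  0.19 -3.8 ] open 0.266 g 69.4
```

Call:
play_rows([
  {"dp": [0, 0, 0.12], "turn": [0, 0, 0], "fingers": 1},
  {"dp": [0, 0, 0.12], "turn": [0, 0, 0], "fingers": 1},
  {"dp": [0, 0, 0.12], "turn": [0, 0, 0], "fingers": 1},
  {"dp": [0, 0, 0.1], "turn": [0, 0, 0], "fingers": 1},
  {"dp": [0, 0, 0.06], "turn": [0, 0, 0], "fingers": 1},
])

```text
clock: 18.52
eef_pos: [441.8, -253.0, 220.5]
tcp_rot: [3.142, -0.0, 2.671]
contact_force: [0.4, -0.2, -1.7]
opening: 0.269
grasp_force: 69.9
```

Call:
play_rows([
  {"dp": [0, 0, 0], "turn": [0, 0, 0], "fingers": 1},
  {"dp": [0, 0, 0], "turn": [0, 0, 0], "fingers": 1},
  {"dp": [0, 0, 0], "turn": [0, 0, 0], "fingers": 1},
])

```text
clock: 18.77
eef_pos: [442.0, -253.1, 221.3]
tcp_rot: [-3.142, 0.0, 2.671]
contact_force: [0.1, -1.1, -2.0]
opening: 0.273
grasp_force: 69.9
```

```bash
python3 - <<'E'
from h import *
stat(3)
delta([442,-253,220.7],153)
E
```

```text
Traceback (most recent call last):
  File "h.py", line 31, in stat
    f=grab('scene');S.append(shift(f)[0]);F.append(r.sense()['contact_force'])
                             ~~~~~^^^
  File "h.py", line 27, in shift
    w=np.eye(2,3,dtype=np.float32); c,w=cv2.findTransformECC(a,b,w,cv2.MOTION_TRANSLATION,(3,200,1e-5)); return w[:,2],c
                                        ~~~~~~~~~~~~~~~~~~~~^^^^^^^^^^^^^^^^^^^^^^^^^^^^^^^^^^^^^^^^^^^
cv2.error: OpenCV(4.12.0) /io/opencv/modules/video/src/ecc.cpp:589: error: (-7:Iterations do not converge) The algorithm stopped before its convergence. The correlation is going to be minimized. Images may be uncorrelated or non-overlapped in function 'findTransformECC'
```

Call:
play_rows([
  {"dp": [0.05, 0, 0.015], "turn": [0, 0, 0], "fingers": 1},
  {"dp": [0.08, 0, 0], "turn": [0, 0, 0], "fingers": 1},
  {"dp": [0.1, 0, 0], "turn": [0, 0, 0], "fingers": 1},
  {"dp": [0.1, 0, 0], "turn": [0, 0, 0], "fingers": 1},
  {"dp": [0.1, 0, 0], "turn": [0, 0, 0], "fingers": 1},
])

```text
clock: 19.23
eef_pos: [426.0, -244.9, 220.5]
tcp_rot: [-3.142, -0.0, 2.671]
contact_force: [-1.1, -0.3, -1.3]
opening: 0.27
grasp_force: 69.9
```

Call:
play_rows([
  {"dp": [0.1, 0, 0], "turn": [0, 0, 0], "fingers": 1},
  {"dp": [0.12, 0, 0], "turn": [0, 0, 0], "fingers": 1},
  {"dp": [0.12, 0, 0], "turn": [0, 0, 0], "fingers": 1},
  {"dp": [0.12, 0, 0], "turn": [0, 0, 0], "fingers": 1},
  {"dp": [0.12, 0, 0], "turn": [0, 0, 0], "fingers": 1},
])

```text
clock: 19.65
eef_pos: [405.3, -234.5, 220.5]
tcp_rot: [3.142, 0.0, 2.671]
contact_force: [-0.1, 0.2, -1.8]
opening: 0.271
grasp_force: 69.9
```

Call:
play_rows([
  {"dp": [0.12, 0, 0], "turn": [0, 0, 0], "fingers": 1},
  {"dp": [0.12, 0, 0], "turn": [0, 0, 0], "fingers": 1},
  {"dp": [0.12, 0, 0], "turn": [0, 0, 0], "fingers": 1},
  {"dp": [0.12, 0, 0], "turn": [0, 0, 0], "fingers": 1},
  {"dp": [0.12, 0, 0], "turn": [0, 0, 0], "fingers": 1},
])

```text
clock: 20.07
eef_pos: [384.0, -223.6, 220.5]
tcp_rot: [-3.142, 0.0, 2.671]
contact_force: [1.0, 0.8, -1.5]
opening: 0.269
grasp_force: 69.9
```

```bash
python3 - <<'E'
from h import *
delta([477.3,327.0,303],164.18)
a=grab('scene');im=a['pixels'].astype(int)
p=proj(a,[[442,-253,83],[442,-253,8],[478,-253,8]]);print(p)
m=((im[...,0]-im[...,2]>18)&(im[...,0]>50))[165:215,160:225]
print('\n'.join(''.join('#' if v else '.' for v in row) for row in m[::2]))
E
```

```text
t 20.0667 pos [ 384.01 -223.6   220.5 ] rpy [-180.      0.    153.02] dp [ 4.165 13.325 -2.063] turn [-0.     0.    -1.859] F [ 1.03  0.77 -1.55] open 0.269 g 69.9
[[189.7264129  171.31791621]
 [191.87976976 188.5681649 ]
 [185.38375218 194.88560062]]
.................................................................
.................................................................
.................................................................
.................................................................
.................................................................
...............................................##................
...............................................#####.............
...............................................#######...........
...........###..................................########.........
.........#####..................................#########........
........######..................................#########........
.......########.................................##########.......
.......########.................................##########.......
.......########................................##########........
.......#########..............................##########.........
.......###########.........................#############.........
........#############....................#############...........
.........#################.........#################.............
...........#######################################...............
..............#################################..................
..................########################.......................
..........................########...............................
.................................................................
.................................................................
.................................................................
```

The dabba stands wholly on the mat (mask margins all round) and the hook is free. I'll raise the scale and return it to the stand.

Call:
play_rows([
  {"dp": [0, 0, -0.3], "turn": [0, 0, 0], "fingers": 1},
  {"dp": [0, 0, -0.6], "turn": [0, 0, 0], "fingers": 1},
  {"dp": [0, 0, -0.6], "turn": [0, 0, 0], "fingers": 1},
  {"dp": [0, 0, -0.4], "turn": [0, 0, -0.93], "fingers": 1},
  {"dp": [0, 0, -0.2], "turn": [0, 0, -0.93], "fingers": 1},
])

```text
clock: 20.53
eef_pos: [385.2, -224.3, 306.9]
tcp_rot: [-3.141, 0.003, 2.87]
contact_force: [0.3, -0.5, -2.0]
opening: 0.27
grasp_force: 70.0
```

Call:
play_rows([
  {"dp": [0.05, 0.4, 0], "turn": [0, 0, 0], "fingers": 1},
  {"dp": [0.1, 0.8, 0], "turn": [0, 0, 0], "fingers": 1},
  {"dp": [0.1, 0.9, 0], "turn": [0, 0, 0], "fingers": 1},
  {"dp": [0.1, 0.9, 0], "turn": [0, 0, 0], "fingers": 1},
  {"dp": [0.1, 0.9, 0], "turn": [0, 0, 0], "fingers": 1},
])

```text
clock: 20.95
eef_pos: [409.5, -67.4, 304.6]
tcp_rot: [3.142, 0.001, 2.864]
contact_force: [0.8, 0.4, -1.9]
opening: 0.269
grasp_force: 69.9
```

Call:
play_rows([
  {"dp": [0.1, 0.9, 0], "turn": [0, 0, 0], "fingers": 1},
  {"dp": [0.1, 0.9, 0], "turn": [0, 0, 0], "fingers": 1},
  {"dp": [0.1, 0.9, 0], "turn": [0, 0, 0], "fingers": 1},
  {"dp": [0.1, 0.9, 0], "turn": [0, 0, 0], "fingers": 1},
  {"dp": [0.1, 0.9, 0], "turn": [0, 0, 0], "fingers": 1},
])

```text
clock: 21.37
eef_pos: [439.3, 111.7, 304.7]
tcp_rot: [3.141, 0.001, 2.866]
contact_force: [0.9, -0.5, -2.7]
opening: 0.272
grasp_force: 69.9
```

Call:
play_rows([
  {"dp": [0.1, 0.9, 0], "turn": [0, 0, 0], "fingers": 1},
  {"dp": [0.1, 0.8, 0], "turn": [0, 0, 0], "fingers": 1},
  {"dp": [0.1, 0.5, 0], "turn": [0, 0, 0], "fingers": 1},
  {"dp": [0, 0, 0], "turn": [0, 0, 0], "fingers": 1},
  {"dp": [0, 0, 0], "turn": [0, 0, 0], "fingers": 1},
])

```text
clock: 21.78
eef_pos: [451.6, 198.5, 304.2]
tcp_rot: [-3.141, -0.0, 2.868]
contact_force: [0.3, -0.2, -1.1]
opening: 0.268
grasp_force: 69.9
```

```bash
python3 - <<'E'
from h import *
delta([477.3,327.0,303],164.18)
E
```

```text
t 21.7833 pos [451.62 198.52 304.16] rpy [-1.7997e+02 -3.0000e-02  1.6432e+02] dp [0.25  3.266 0.027] turn [-0.006 -0.004  0.023] F [ 0.35 -0.19 -1.14] open 0.268 g 69.9
```

Call:
play_rows([
  {"dp": [0.05, 0.5, 0], "turn": [0, 0, 0.02], "fingers": 1},
  {"dp": [0.05, 0.8, 0], "turn": [0, 0, 0], "fingers": 1},
  {"dp": [0.05, 0.8, 0], "turn": [0, 0, 0], "fingers": 1},
  {"dp": [0.05, 0.7, 0], "turn": [0, 0, 0], "fingers": 1},
  {"dp": [0.05, 0.47, 0], "turn": [0, 0, 0], "fingers": 1},
])

```text
clock: 22.2
eef_pos: [478.8, 327.2, 304.5]
tcp_rot: [3.141, 0.0, 2.863]
contact_force: [-0.3, -0.5, -2.4]
opening: 0.271
grasp_force: 69.9
```

Call:
play_rows([
  {"dp": [0, 0, 0], "turn": [0, 0, 0], "fingers": 1},
  {"dp": [0, 0, 0], "turn": [0, 0, 0], "fingers": 1},
  {"dp": [0, 0, 0], "turn": [0, 0, 0], "fingers": 1},
  {"dp": [0, 0, 0], "turn": [0, 0, 0], "fingers": 1},
])

```text
clock: 22.53
eef_pos: [478.1, 324.8, 304.5]
tcp_rot: [-3.141, 0.0, 2.862]
contact_force: [-0.0, -1.3, -1.1]
opening: 0.267
grasp_force: 69.9
```

```bash
python3 - <<'E'
from h import *
delta([477.3,327.0,164.2],164.18)
E
```

```text
t 22.5333 pos [478.11 324.8  304.53] rpy [-179.97    0.    164.  ] dp [0.035 0.049 3.508] turn [-0.005  0.    -0.031] F [-0.03 -1.29 -1.14] open 0.267 g 69.9
```

Call:
play_rows([
  {"dp": [0.035, 0.05, 0], "turn": [0, 0, -0.03], "fingers": 1},
  {"dp": [0, 0, 0.3], "turn": [0, 0, 0], "fingers": 1},
  {"dp": [0, 0, 0.5], "turn": [0, 0, 0], "fingers": 1},
  {"dp": [0, 0, 0.5], "turn": [0, 0, 0], "fingers": 1},
  {"dp": [0, 0, 0.5], "turn": [0, 0, 0], "fingers": 1},
])

```text
clock: 22.95
eef_pos: [477.2, 328.1, 231.2]
tcp_rot: [3.141, 0.0, 2.866]
contact_force: [-0.6, -0.2, -2.7]
opening: 0.271
grasp_force: 70.0
```

Call:
play_rows([
  {"dp": [0, 0, 0.5], "turn": [0, 0, 0], "fingers": 1},
  {"dp": [0, 0, 0.5], "turn": [0, 0, 0], "fingers": 1},
  {"dp": [0, 0, 0.3], "turn": [0, 0, 0], "fingers": 1},
  {"dp": [0, 0, 0.1], "turn": [0, 0, 0], "fingers": 1},
  {"dp": [0, 0, 0], "turn": [0, 0, 0], "fingers": 1},
])

```text
clock: 23.37
eef_pos: [476.8, 328.0, 175.4]
tcp_rot: [-3.14, -0.001, 2.866]
contact_force: [-0.8, -0.8, -1.6]
opening: 0.27
grasp_force: 70.0
```

Call:
play_rows([
  {"dp": [0, 0, 0], "turn": [0, 0, 0], "fingers": 1},
  {"dp": [0, 0, 0], "turn": [0, 0, 0], "fingers": 1},
  {"dp": [0, 0, 0], "turn": [0, 0, 0], "fingers": 1},
])

```text
clock: 23.62
eef_pos: [478.0, 329.0, 177.7]
tcp_rot: [3.14, 0.001, 2.867]
contact_force: [0.5, 0.1, -0.7]
opening: 0.274
grasp_force: 70.0
```

```bash
python3 - <<'E'
from h import *
delta([477.3,327.0,164.2],164.18)
E
```

```text
t 23.6167 pos [478.01 329.01 177.69] rpy [1.7991e+02 8.0000e-02 1.6424e+02] dp [ 0.004 -0.054  0.337] turn [0.015 0.013 0.01 ] F [ 0.45  0.09 -0.66] open 0.274 g 70.0
```

Call:
play_rows([
  {"dp": [0, -0.04, 0.1], "turn": [0, 0, 0], "fingers": 1},
  {"dp": [0, 0, 0.1], "turn": [0, 0, 0], "fingers": 1},
  {"dp": [0, 0, 0], "turn": [0, 0, 0], "fingers": 1},
  {"dp": [0, 0, 0], "turn": [0, 0, 0], "fingers": 1},
  {"dp": [0, 0, 0], "turn": [0, 0, 0], "fingers": 1},
])

```text
clock: 24.03
eef_pos: [476.9, 327.1, 168.4]
tcp_rot: [-3.142, -0.0, 2.867]
contact_force: [1.1, 0.3, -1.6]
opening: 0.269
grasp_force: 70.0
```

```bash
python3 - <<'E'
from h import *
delta([477.3,327.0,164.2],164.18)
E
```

```text
t 24.0333 pos [476.91 327.05 168.44] rpy [-180.     -0.    164.24] dp [-0.01   0.001  0.106] turn [-0.001 -0.001  0.01 ] F [ 1.06  0.3  -1.56] open 0.269 g 70.0
```

Call:
play_rows([
  {"dp": [-0.01, 0, 0.05], "turn": [0, 0, 0], "fingers": 1},
  {"dp": [0, 0, 0.03], "turn": [0, 0, 0], "fingers": 1},
  {"dp": [0, 0, 0.03], "turn": [0, 0, 0], "fingers": 1},
  {"dp": [0, 0, 0], "turn": [0, 0, 0], "fingers": 1},
  {"dp": [0, 0, 0], "turn": [0, 0, 0], "fingers": 1},
])

```text
clock: 24.45
eef_pos: [477.3, 327.0, 164.1]
tcp_rot: [3.142, 0.0, 2.867]
contact_force: [-1.0, 0.1, 0.3]
opening: 0.267
grasp_force: 70.1
```

```bash
python3 - <<'E'
from h import *
delta([477.3,327.0,164.2],164.18)
E
```

```text
t 24.45 pos [477.35 326.97 164.13] rpy [180.     0.   164.24] dp [ 0.001  0.    -0.002] turn [0.001 0.001 0.011] F [-0.98  0.08  0.31] open 0.267 g 70.1
```

Call:
play_rows([
  {"dp": [0, 0, 0], "turn": [0, 0, 0], "fingers": 0.7},
  {"dp": [0, 0, 0], "turn": [0, 0, 0], "fingers": 0.6},
  {"dp": [0, 0, 0], "turn": [0, 0, 0], "fingers": 0.4},
  {"dp": [0, 0, 0], "turn": [0, 0, 0], "fingers": 0.2},
  {"dp": [0, 0, 0], "turn": [0, 0, 0], "fingers": 0.1},
], force=40)

```text
clock: 24.87
eef_pos: [477.3, 327.0, 164.1]
tcp_rot: [3.142, 0.0, 2.867]
contact_force: [0.0, -1.3, 0.5]
opening: 0.807
grasp_force: 0.0
```

Call:
play_rows([
  {"dp": [0, 0, 0], "turn": [0, 0, 0], "fingers": 0.1},
  {"dp": [0, 0, 0], "turn": [0, 0, 0], "fingers": 0.1},
  {"dp": [0, 0, -0.3], "turn": [0, 0, 0], "fingers": 0.1},
  {"dp": [0, 0, -0.6], "turn": [0, 0, 0], "fingers": 0.1},
  {"dp": [0, 0, -0.8], "turn": [0, 0, 0], "fingers": 0.1},
])

```text
clock: 25.28
eef_pos: [476.1, 326.1, 231.6]
tcp_rot: [-3.138, -0.003, 2.867]
contact_force: [0.9, -0.5, -0.7]
opening: 0.901
grasp_force: 0.0
```

Call:
play_rows([
  {"dp": [0, 0, -0.8], "turn": [0, 0, 0], "fingers": 0.1},
  {"dp": [0.6, 0, -0.6], "turn": [0, 0, 0], "fingers": 0.1},
  {"dp": [0.8, 0, 0], "turn": [0, 0, 0], "fingers": 0.1},
  {"dp": [0.6, 0, 0], "turn": [0, 0, 0], "fingers": 0.1},
  {"dp": [0, 0, 0], "turn": [0, 0, 0], "fingers": 0.1},
])

```text
clock: 25.7
eef_pos: [397.1, 349.3, 289.6]
tcp_rot: [3.14, -0.001, 2.868]
contact_force: [1.0, 0.3, 0.3]
opening: 0.897
grasp_force: 0.0
```

```bash
python3 - <<'E'
from h import *
a=grab('scene');p=a['pixels'].mean(2);o=np.load('scene0.npy').mean(2)
d=np.abs(p-o)[205:270,325:389];print('scale region diff',d.max(),(d>25).sum())
n,l,s,c=cv2.connectedComponentsWithStats((a['pixels'].max(2)<30).astype(np.uint8))
print([(c[i].round(1),s[i]) for i in range(1,n) if 200<s[i][4]<500])
D=(np.abs(p-o)>25).astype(np.uint8);n,l,s,c=cv2.connectedComponentsWithStats(D);print([list(s[i]) for i in range(1,n) if s[i][4]>25])
delta([477.3,327.0,164.2])
E
```

```text
scale region diff 64.00000000000001 30
[(array([327. , 223.1]), array([314, 213,  27,  21, 376], dtype=int32)), (array([358.3, 227.2]), array([345, 215,  26,  25, 312], dtype=int32))]
[[np.int32(374), np.int32(0), np.int32(76), np.int32(71), np.int32(2717)], [np.int32(440), np.int32(0), np.int32(72), np.int32(44), np.int32(953)], [np.int32(498), np.int32(0), np.int32(14), np.int32(12), np.int32(60)], [np.int32(343), np.int32(4), np.int32(10), np.int32(20), np.int32(54)], [np.int32(497), np.int32(9), np.int32(10), np.int32(6), np.int32(28)], [np.int32(472), np.int32(33), np.int32(4), np.int32(12), np.int32(29)], [np.int32(356), np.int32(37), np.int32(31), np.int32(53), np.int32(609)], [np.int32(375), np.int32(37), np.int32(15), np.int32(34), np.int32(368)], [np.int32(462), np.int32(42), np.int32(50), np.int32(22), np.int32(300)], [np.int32(337), np.int32(55), np.int32(19), np.int32(49), np.int32(462)], [np.int32(290), np.int32(59), np.int32(7), np.int32(13), np.int32(55)], [np.int32(297), np.int32(61), np.int32(36), np.int32(43), np.int32(617)], [np.int32(194), np.int32(66), np.int32(124), np.int32(134), np.int32(3220)], [np.int32(504), np.int32(66), np.int32(8), np.int32(25), np.int32(121)], [np.int32(337), np.int32(73), np.int32(91), np.int32(130), np.int32(4270)], [np.int32(498), np.int32(109), np.int32(6), np.int32(11), np.int32(33)], [np.int32(469), np.int32(118), np.int32(43), np.int32(72), np.int32(1415)], [np.int32(181), np.int32(161), np.int32(20), np.int32(12), np.int32(90)], [np.int32(165), np.int32(167), np.int32(41), np.int32(26), np.int32(319)], [np.int32(234), np.int32(203), np.int32(50), np.int32(42), np.int32(1289)]]
t 25.75 pos [398.89 349.12 289.43] rpy [1.7994e+02 3.0000e-02 1.6436e+02] dp [-2.035 -0.008  3.132] turn [0.01  0.005 0.   ] F [0.07 0.43 0.85] open 0.9 g 0.0
```

The scale is back in its stand (blob centroid and box match the start), and nothing else changed except the dabba. Handing in.

Call:
play_rows([
  {"dp": [0, 0, 0], "turn": [0, 0, 0], "fingers": 0.1},
  {"dp": [0, 0, 0], "turn": [0, 0, 0], "fingers": 0.1},
  {"dp": [0, 0, 0], "turn": [0, 0, 0], "fingers": 0.1},
  {"dp": [0, 0, 0], "turn": [0, 0, 0], "fingers": 0.1},
])

```text
clock: 26.08
eef_pos: [401.0, 348.4, 287.9]
tcp_rot: [-3.141, -0.0, 2.866]
contact_force: [-0.4, -0.5, -0.0]
opening: 0.9
grasp_force: 0.0
```

```bash
python3 -c "from rig import r; print(r.sign_off())"
```

```text
the job is handed in; nothing more can be done
None
```

The dabba read about 640 g (estimates 630–670 g, all over 600 g), so it was set down wholly on the round cork mat; the scale is back in its stand, and the job was handed in at about 26 s, with no verdict shown.

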